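Cull the short sensor barrel, then hold a good one down in the V test nest

ROBOT

A 6-joint arm with a two-finger parallel gripper is mounted at the origin on the work surface. World frame = base frame: x ahead of the robot, y to its left, z up, the work surface at z = 0. Lengths are in m, angles in rad, forces in N, time in s.
With the tool pointing down it reaches from about 0.25 to 0.775 m from the base axis. Payload 4 kg.
Tool frame: the origin (TCP) lies on the centre line of the jaws, within the pads' length; the fingertips stand 25 mm ahead of it and the grasp point (between the pads) lies 6 mm ahead of it; y points along the fingers, z is the direction in which the jaws open and shut, and the axes are right-handed (so a half turn about y gives the same grasp; the last joint's range is limited). The gripper opens to 85 mm and grips with 20 to 120 N. Pads are 22 mm wide; open, the fingers measure 114 mm over their backs; the gripper's body (76 mm by 85 mm) begins 54 mm behind the grasp point. The pads swing forward as they close: fully open they stand 13 mm farther back than shut.
Start: joints at [1.141, 0.087, 1.371, -0, 1.684, -0.103], TCP at [0.177, 0.521, 0.256] pointing down, gripper open.
Joint ranges: [-3.1, 3.1], [-0.76, 2.03], [0.27, 2.55], [-1.08, 4.22], [0.17, 2.65], [-2.57, 2.57]. Speed limits (rad/s): [2.79, 2.79, 3.14, 3.14, 3.14, 3.14].

INTERFACE

Orientations are given as a unit quaternion [x, y, z, w].
In Python, from cell import r gives the robot as it stands.
- The arm moves only by the tool drive_tool, never from a script. Its argument "rows" is one flat list of numbers, 7 for each row, row after row: the turn, a rotation vector about the tool's x, y, z in degrees, then the shift along the tool's x, y, z in m, then the closure, from 0 (fully open) to 1 (shut). A call has 1 to 10 rows; each row is the pose to reach, as a shift and turn from the pose commanded when the call began, along the tool's axes at that moment; what a row does not reach only later rows make up. A row lasts 1/8 s, in which the tool goes at most 62.5 mm and 10.7 degrees, less where a joint would pass 70% of its speed; a pose out of reach is approached as far as the arm can. A call with a gripper value outside its range is refused whole. The fingers move at their own pace and stop on an object; "force" is the grip in N (left out, the last holds). Time passes only in rows, so rows that repeat a pose let the fingers close. It gives the time, the measured TCP pose, the force and the opening at its end, in the units of the state.
- r.sense(): the state, without advancing time (a new reading comes with each control period).
- r.capture(name): name is "scene" or "top" or "wrist"; returns the picture (480x640x3 uint8, red, green, blue); there is no depth.
- r.camera_model(name): a dict with "camera_matrix" (3x3 intrinsics, pixels), "R" (3x3) and "t" (3): a world point X has camera coordinates R X + t. Camera axes: x right, y down, z forward; pixel columns grow to the right and rows downward; lengths in m; the calibration is good to about 2 mm. The wrist camera is an equidistant fisheye: a pixel r from the principal point sees the ray r / f radians off the axis. A picture is of the moment at which its call begins: read the wrist's pose just before it. camera_model takes no time and is no camera call; for the wrist camera it gives the pose at the moment of the call.
- r.close_job(): hands the job in, once; it reports no verdict.
The state is a dict: "time": time; "joint_pos": joint angles; "joint_velocities": joint speeds; "effort": joint torques, N m; "eef_pos": TCP position; "eef_rot": TCP orientation; "ft_force": force on the tool from outside, world axes, zero at the start; "torque": the same for the moment, N m; "grip_width": finger opening in m.
Only numpy, scipy, OpenCV 4.12 (cv2) and the standard library are available. Lean on these libraries where they do the work, as an engineer would, in place of code of your own. Each camera call takes 0.05 s, during which the arm holds its last target.

TASK

One of the three sensor barrels in the green tray is a short one that got mixed in: put it in the red reject bin. Then lay one of the two full-length barrels in the V rests of the test nest, lens towards the lamp head and brass ring over the spring contact pin, and press it down against the spring until it bears firmly on both faces of the V rests; keep it held down there and finish while still holding it. Leave the other full-length barrel in its place in the tray and the other things on the bench alone.

Things in the scene. Friction and masses are not known exactly. Their poses are not given: they have to be found in the camera images.
- good_a_mid (a point): Full-length sensor barrel: threaded steel cylinder 30 mm in diameter, 110 mm long, lying level in a lane of the tray, its axis 30 mm above the table; blue lens with black rim at one end, brass plug stub (14 mm thick, 12 mm long) on the other, brass ring 20 mm wide round the middle. About 130 g. Point: centre of the cylinder, on its axis; x along it towards the lens, z up as it lies.
- good_b_mid (a point): Second full-length barrel, same as the first: threaded steel cylinder 30 mm in diameter, 110 mm long, lying level in a lane of the tray, its axis 30 mm above the table; blue lens with black rim at one end, brass plug stub (14 mm thick, 12 mm long) on the other, brass ring 20 mm wide round the middle. About 130 g. Point: centre of the cylinder, on its axis; x along it towards the lens, z up as it lies.
- good_a_lens (a point): Centre of the first full-length barrel's lens end face, 55 mm along the axis from its centre.
- good_b_lens (a point): Centre of the second full-length barrel's lens end face, 55 mm along the axis from its centre.
- short_mid (a point): Short sensor barrel, the odd one: threaded steel cylinder 30 mm in diameter, 70 mm long, lying level in a lane of the tray, its axis 30 mm above the table; blue lens with black rim at one end, brass plug stub (14 mm thick, 12 mm long) on the other, brass ring 20 mm wide round the middle. About 100 g. Point: centre of the cylinder, on its axis; x along it towards the lens, z up as it lies.
- tray: Green plastic tray, fixed, 160 x 250 mm, floor 5 mm thick, rim 12 mm high. Three lanes along its x at y = -90, 0 and +90 mm, each with two small V cradles (27 mm wide, 25 mm either side of the middle) carrying a barrel with its underside 15 mm above the table. Lenses point to the tray's +x. Origin: centre of its underside.
- nest: Test nest, fixed: aluminium base 190 x 84 x 12 mm (x = -73 to +117 mm) with two 90 degree V rests (polished steel, 14 mm thick, 56 mm wide, tops 58 mm above the table) centred at x = -43 and +43 mm, a spring pin midway, and a dark lamp head 66 mm wide, 90 mm tall from x = 77 to 111 mm. Origin: under the pin, on the table; x along the V to the lamp head, z up.
- seat (a point): Where the centre of a full-length barrel lies when fully home in the nest: 62 mm above the table, above the pin; its x is the direction the lens must face (to the lamp head).
- v_left: The left-hand (+y) faces of both V rests, one contact line. Same origin and axes as the nest.
- v_right: The right-hand (-y) faces of both V rests, the other contact line. Same origin and axes as the nest.
- pin (a joint): Travel (m) of the spring contact pin in the middle of the nest, brass, 8 mm, round tip: 0 when up, its tip 4 mm above the underside line of a seated barrel; about 0.0035 with a barrel fully home; stop at 0.0055. Pushes up with 3 N when up, 6 N with a barrel home, so a barrel let go is lifted off the V faces.
- bin: Red plastic reject bin, fixed to the bench, open top, 150 x 150 mm outside and 55 mm high, walls and floor 4 mm. Origin: centre of its underside.
- spool_mid (a point): Reel of solder standing on end, 54 mm in diameter, 44 mm tall; leave alone. Centre of the reel.
- relay_mid (a point): Loose green relay board 60 x 44 mm, 22 mm tall; leave alone. Its centre.
- driver: Orange-handled screwdriver, 170 mm long, lying on the bench; leave alone. Origin on its underside.

How it is judged:
On the way, in this order (a step that is already met when the one before it is completed fails the run):
1. the short barrel lies in the red bin, let go (x of short_mid in the frame of bin between -0.07 and 0.07 m and y of short_mid in the frame of bin between -0.07 and 0.07 m and z of short_mid in the frame of bin below 0.055 m and contact force between the fingers and short below 0.1 N and linear speed of short below 0.05 m/s), for 0.2 s.
2. a full-length barrel is pressed home in the nest, lens to the lamp (((contact force between good_a and v_left above 1.5 N and contact force between good_a and v_right above 1.5 N and angle between the x axis of good_a_mid and the x axis of nest, either way round below 0.03 rad and x of good_a_mid in the frame of nest between -0.008 and 0.008 m and z of good_a_mid in the frame of nest below 0.0635 m and value of joint pin above 0.0025 m and x of good_a_lens in the frame of nest above 0.03 m and contact force between any of the fingers, the arm and good_a above 2 N and distance of good_b_mid from where it was at the start of the episode below 0.015 m and linear speed of good_a below 0.02 m/s) or (contact force between good_b and v_left above 1.5 N and contact force between good_b and v_right above 1.5 N and angle between the x axis of good_b_mid and the x axis of nest, either way round below 0.03 rad and x of good_b_mid in the frame of nest between -0.008 and 0.008 m and z of good_b_mid in the frame of nest below 0.0635 m and value of joint pin above 0.0025 m and x of good_b_lens in the frame of nest above 0.03 m and contact force between any of the fingers, the arm and good_b above 2 N and distance of good_a_mid from where it was at the start of the episode below 0.015 m and linear speed of good_b below 0.02 m/s))), for 0.3 s.
At the end, for the whole second after the job is handed in: Short barrel in the bin, let go. A full-length barrel in the nest, lens to the lamp, over the pin within 8 mm, parallel within 0.03 rad, axis at most 1.5 mm above seat, pin down 2.5 mm or more, left and right V faces each over 1.5 N, robot pressing, at rest. The other is within 15 mm of its start (all of step 1 and ((contact force between good_a and v_left above 1.5 N and contact force between good_a and v_right above 1.5 N and angle between the x axis of good_a_mid and the x axis of nest, either way round below 0.03 rad and x of good_a_mid in the frame of nest between -0.008 and 0.008 m and z of good_a_mid in the frame of nest below 0.0635 m and value of joint pin above 0.0025 m and x of good_a_lens in the frame of nest above 0.03 m and contact force between any of the fingers, the arm and good_a above 2 N and distance of good_b_mid from where it was at the start of the episode below 0.015 m and linear speed of good_a below 0.02 m/s) or (contact force between good_b and v_left above 1.5 N and contact force between good_b and v_right above 1.5 N and angle between the x axis of good_b_mid and the x axis of nest, either way round below 0.03 rad and x of good_b_mid in the frame of nest between -0.008 and 0.008 m and z of good_b_mid in the frame of nest below 0.0635 m and value of joint pin above 0.0025 m and x of good_b_lens in the frame of nest above 0.03 m and contact force between any of the fingers, the arm and good_b above 2 N and distance of good_a_mid from where it was at the start of the episode below 0.015 m and linear speed of good_b below 0.02 m/s))); the arm keeps its last pose, push and grip.
It fails at once if the solder reel is pushed more than 20 mm (distance of spool_mid from where it was at the start of the episode above 0.02 m).
It fails at once if the relay board is pushed more than 20 mm (distance of relay_mid from where it was at the start of the episode above 0.02 m).
It fails at once if the screwdriver is pushed more than 20 mm (distance of driver from where it was at the start of the episode above 0.02 m).
It also fails if it takes over 58 s, if anything falls off the work surface, if the arm or the gripper's body presses on something with over 40 N, if the wrist force passes 120 N, or if a joint passes its speed limit or range.

## Working session

There is one attempt and no reset: what is moved stays moved. The work goes in short steps, Python scripts to look and compute and a tool call to move; the robot and the scene stay as the last step left them, time stands still between calls to the robot, and variables do not carry over. Pictures are saved under pics/ and viewed, and the job is handed in when it is done.

Besides the shell and the picture viewer there is one more tool, called after "Emit:" as name(argument=value, ...) on one line, values as JSON. drive_tool: Moves the arm, as the interface text tells. Its arguments: {"type":"object","properties":{"rows":{"type":"array"},"force":{"type":"number"}},"required":["rows"]}

```bash
mkdir -p pics; ls
cat > h.py <<'E'
from cell import r
import cv2, numpy as np
from scipy.spatial.transform import Rotation as R
def snap(n,f):
    m=r.camera_model(n); im=r.capture(n); cv2.imwrite(f,im[:,:,::-1]); return im,m
def ray(m,u,v,z):
    K=np.array(m["camera_matrix"]);Rm=np.array(m["R"]);t=np.array(m["t"])
    d=Rm.T@np.linalg.inv(K)@[u,v,1]; c=-Rm.T@t
    return c+d*(z-c[2])/d[2]
def proj(m,X):
    K=np.array(m["camera_matrix"]);p=np.array(m["R"])@X+np.array(m["t"]);p=K@p;return p[:2]/p[2]
E
python3 - <<'E'
from h import *
for n in("scene","top"):
    im,m=snap(n,f"pics/{n}0.png"); print(n,m)
print(r.sense())
E
```

```text
pics
scene {'camera_matrix': array([[492.9339165 ,   0.        , 323.25148702],
       [  0.        , 492.9339165 , 244.10872946],
       [  0.        ,   0.        ,   1.        ]]), 'R': array([[-0.76347351,  0.64548362,  0.0214265 ],
       [ 0.4315634 ,  0.53457021, -0.72662763],
       [-0.4804802 , -0.54551406, -0.6866973 ]]), 't': array([ 0.4611687 , -0.20927136,  1.47924518])}
top {'camera_matrix': array([[523.19787585,   0.        , 317.68649361],
       [  0.        , 523.19787585, 231.98590247],
       [  0.        ,   0.        ,   1.        ]]), 'R': array([[ 0.15507001, -0.98789799,  0.00329473],
       [-0.96464852, -0.15213822, -0.21519106],
       [ 0.21308807,  0.03019143, -0.97656641]]), 't': array([-0.08356644,  0.62231418,  1.119595  ])}
{'time': 0.1, 'joint_pos': array([ 1.14090056e+00,  8.79131618e-02,  1.37214031e+00,  1.01974414e-06,
        1.68360960e+00, -1.03069381e-01]), 'joint_velocities': array([ 0.00059325, -0.00154282, -0.00223251,  0.00194718,  0.00074695,
       -0.00075803]), 'effort': array([ 3.03521199e-03, -3.53016686e+01, -3.14218533e+01, -1.26524583e-04,
        8.00595910e-03, -6.33763557e-05]), 'eef_pos': array([0.1763883 , 0.52051667, 0.25521974]), 'eef_rot': array([ 0.69839223, -0.11523   ,  0.11484378, -0.69698009]), 'ft_force': array([-0.27397698,  0.09262429, -0.27831169]), 'torque': array([ 0.02114226, -0.00485166,  0.00727989]), 'grip_width': 0.08525039533506606}
```

View pics/top0.png

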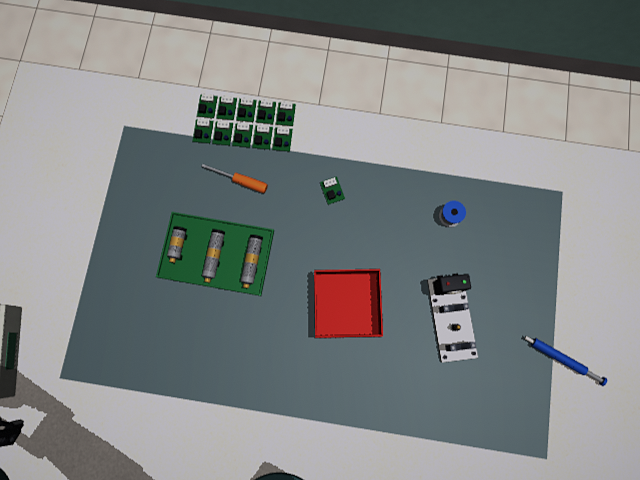

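View pics/scene0.png

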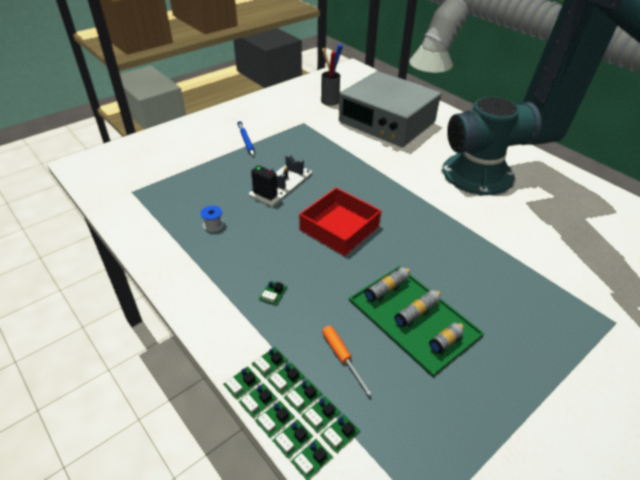

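The top view shows the short barrel at (177,243), full-length barrels at (214,255) and (252,261), the bin at (348,303), the nest pin at about (456,327) and the lamp head at (452,283). I'll zoom in to get precise points.

Run:
```python
import cv2,numpy as np
im=cv2.imread("pics/top0.png")
a=cv2.resize(im[205:305,150:280],None,fx=6,fy=6,interpolation=cv2.INTER_CUBIC);cv2.imwrite("pics/z1.png",a)
a=cv2.resize(im[265:370,405:495],None,fx=5.5,fy=5.5,interpolation=cv2.INTER_CUBIC);cv2.imwrite("pics/z2.png",a)
```

```text
(no output)
```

View pics/z1.png

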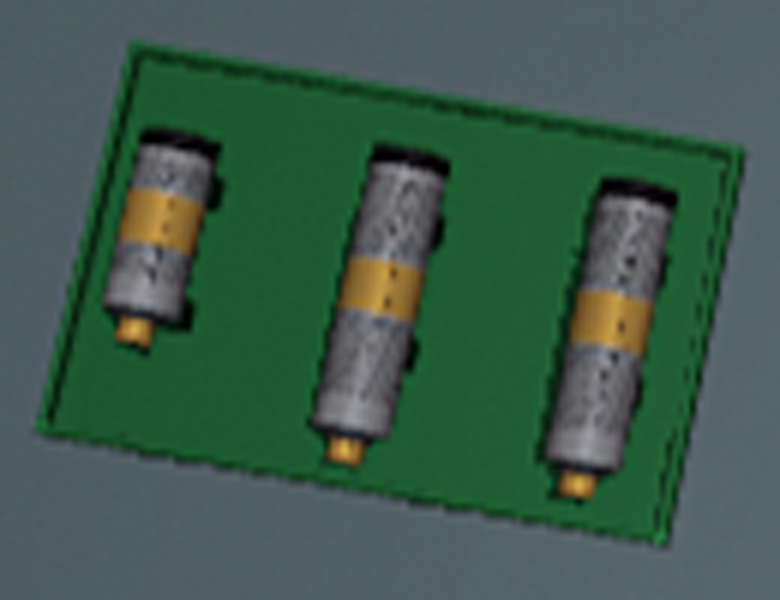

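View pics/z2.png

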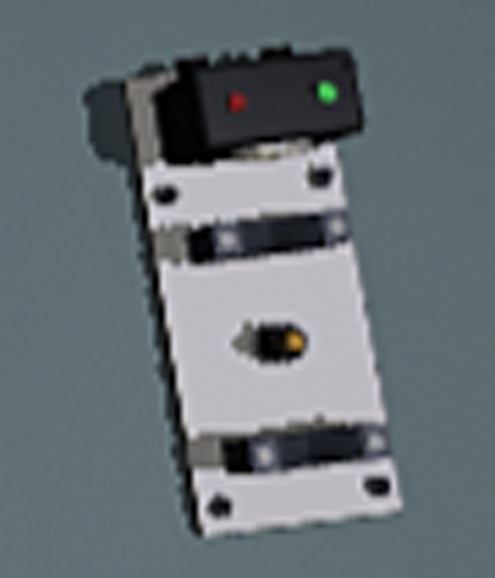

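Run:
```python
from h import *
m=r.camera_model("top")
f=lambda x,y,z,s,o:ray(m,(x+.5)/s-.5+o[0],(y+.5)/s-.5+o[1],z)
print("cam",-np.array(m["R"]).T@m["t"])
o=(150,205)
C=np.array([f(x,y,.012,6,o) for x,y in((130,45),(743,150),(667,543),(40,432))])
print("tray",C.mean(0),[np.linalg.norm(C[i]-C[(i+1)%4]) for i in range(4)])
d=(C[0]+C[1]-C[2]-C[3]);print("tray yaw",np.degrees(np.arctan2(d[1],d[0])), np.degrees(np.arctan2(*(C[0]-C[1]+C[3]-C[2])[:2]))*-1)
for n,l,p in(("short",(181,138),(133,332)),("mid",(411,155),(345,450)),("right",(639,188),(577,483))): print(n,f(*l,.040,6,o),f(*p,.030,6,o))
for n,c in(("short",(163,219)),("mid",(381,285)),("right",(611,319))):print(n,f(*c,.044,6,o))
o=(405,265)
B=[f(x,y,.012,5.5,o) for x,y in((200,533),(402,510))];print("base",B,np.linalg.norm(B[0]-B[1]))
d=B[0]-B[1];print(np.degrees(np.arctan2(-d[0],d[1]))); print("pin",f(293,341,.051,5.5,o))
# V rest top corners
print("front rest ends", f(230,238,.058,5.5,o),f(338,226,.058,5.5,o)); print("rear",f(262,455,.058,5.5,o),f(375,440,.058,5.5,o))
print("bin",[ray(m,u,v,.055) for u,v in((315,269),(381,269),(383,337),(315,338))])
w=r.camera_model("wrist");print(w); 
print(R.from_quat(r.sense()["eef_rot"]).as_matrix())
```

```text
cam [ 0.37470076 -0.02167951  1.22755065]
tray [0.55258789 0.2463674  0.012     ] [np.float64(0.24929978743662587), np.float64(0.1577994310733807), np.float64(0.24844512890058584), np.float64(0.1574967022871062)]
tray yaw -0.5930144301542974 -1.0032101598405252
short [0.59419315 0.33365441 0.04      ] [0.51799495 0.33871628 0.03      ]
mid [0.60144923 0.24429634 0.04      ] [0.48588371 0.24885282 0.03      ]
right [0.60234227 0.15473147 0.04      ] [0.48724124 0.15885542 0.03      ]
short [0.5611152  0.33254429 0.044     ]
mid [0.54887838 0.24476676 0.044     ]
right [0.54960482 0.15548478 0.044     ]
base [array([ 0.38749476, -0.30543708,  0.012     ]), array([ 0.40952662, -0.38660842,  0.012     ])] 0.0841082060255555
15.185600227619913
pin [ 0.46771043 -0.32550121  0.051     ]
front rest ends [ 0.50401803 -0.29453672  0.058     ] [ 0.51559286 -0.33718354  0.058     ]
rear [ 0.42078987 -0.31589095  0.058     ] [ 0.43357049 -0.35974227  0.058     ]
bin [array([0.54499827, 0.00728633, 0.055     ]), array([ 0.56820587, -0.14009439,  0.055     ]), array([ 0.41936218, -0.16393605,  0.055     ]), array([ 0.39404182, -0.01658019,  0.055     ])]
{'camera_matrix': array([[371.64829954,   0.        , 320.59013108],
       [  0.        , 371.64829954, 242.43206578],
       [  0.        ,   0.        ,   1.        ]]), 'R': array([[ 0.31957065,  0.94756024, -0.00204804],
       [ 0.89968821, -0.30274577,  0.31449345],
       [ 0.29738145, -0.10234547, -0.94925743]]), 't': array([-0.54893162, -0.04075671,  0.37929097])}
[[ 9.47065909e-01 -8.63819801e-04  3.21038033e-01]
 [-3.21039124e-01 -1.88160252e-03  9.47064064e-01]
 [-2.14026719e-04 -9.99997857e-01 -2.05932155e-03]]
```

Emit:
drive_tool(rows=[0,-1,0,0.021,0.005,-0.003,0,0,-3,0,0.072,0.018,-0.009,0,0,-5.3,0,0.127,0.031,-0.015,0,0,-7.6,0,0.182,0.045,-0.022,0,0,-10,0,0.237,0.059,-0.029,0,0,-12.2,0,0.292,0.072,-0.036,0,0,-14.5,0,0.346,0.086,-0.042,0,0,-16.5,0,0.393,0.098,-0.048,0,0,-17.7,0,0.4225,0.105,-0.0516,0,0,-17.7,0,0.4225,0.105,-0.0516,0], force=60)

```text
time: 1.35
eef_pos: [0.5612, 0.3345, 0.149]
eef_rot: [0.708, -0.009, 0.006, -0.706]
ft_force: [-0.3, 0.5, 0.2]
grip_width: 0.0856
```

Run:
```python
from h import *
s=r.sense();print(s["time"],s["eef_pos"],s["joint_pos"]);print(R.from_quat(s["eef_rot"]).as_matrix().round(3))
im,m=snap("wrist","pics/w1.png");print(m)
```

```text
1.35 [0.56120303 0.3344753  0.14896727] [ 4.50846126e-01  3.58322455e-01  1.25997188e+00 -2.58281588e-04
  1.52681436e+00 -1.09866599e+00]
[[ 1.    -0.003  0.021]
 [-0.021 -0.002  1.   ]
 [-0.003 -1.    -0.002]]
{'camera_matrix': array([[371.64829954,   0.        , 320.59013108],
       [  0.        , 371.64829954, 242.43206578],
       [  0.        ,   0.        ,   1.        ]]), 'R': array([[ 0.01973133,  0.99980364, -0.00183306],
       [ 0.94996158, -0.01817596,  0.31183752],
       [ 0.31174297, -0.00789431, -0.95013368]]), 't': array([-0.34525157, -0.53282554,  0.1054534 ])}
```

View pics/w1.png

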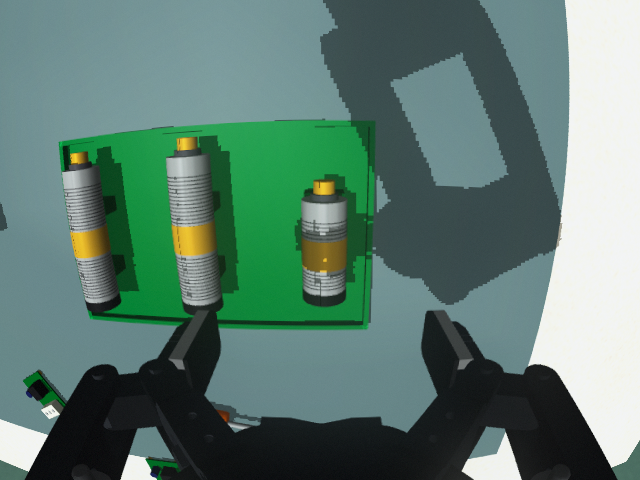

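The wrist view shows the short barrel ring at (324,255), plug (325,187) and lens rim (324,298). The middle barrel has its plug at (187,144), ring (194,240) and lens rim (203,305). I'll measure these with the fisheye model.

```bash
cat >> h.py <<'E'
def fray(m,u,v,z):
    K=np.array(m["camera_matrix"]);Rm=np.array(m["R"]);c=-Rm.T@np.array(m["t"])
    a=np.array([(u-K[0,2]),(v-K[1,2])]);rr=np.hypot(*a);th=rr/K[0,0]
    d=np.r_[a/max(rr,1e-9)*np.sin(th),np.cos(th)];d=Rm.T@d
    return (c+d*(z-c[2])/d[2]).round(4)
def fproj(m,X):
    K=np.array(m["camera_matrix"]);p=np.array(m["R"])@X+np.array(m["t"]);h=np.hypot(p[0],p[1]);th=np.arctan2(h,p[2])
    return K[:2,2]+K[0,0]*th*p[:2]/h
E
python3 - <<'E'
from h import *
m=r.camera_model("wrist");print("cam",-m["R"].T@m["t"])
for n,a in(("short",((324,255),(325,187),(324,298))),("mid",((194,240),(187,144),(203,305))),("right",((90,243),(79,158),(101,303)))):
    print(n,fray(m,*a[0],.044),fray(m,*a[1],.035),fray(m,*a[2],.042))
print("tray bottom corners(-x)",fray(m,60,142,.012),fray(m,375,122,.012),fray(m,367,328,.012),fray(m,92,318,.012))
E
```

```text
cam [0.47904887 0.33722509 0.26656097]
short [0.5606 0.3377 0.044 ] [0.5184 0.3391 0.035 ] [0.5923 0.3373 0.042 ]
mid [0.549  0.2529 0.044 ] [0.4869 0.2509 0.035 ] [0.5978 0.2519 0.042 ]
right [0.5496 0.1681 0.044 ] [0.488  0.1629 0.035 ] [0.5993 0.164  0.042 ]
tray bottom corners(-x) [0.4735 0.1266 0.012 ] [0.4775 0.3739 0.012 ] [0.6354 0.3713 0.012 ] [0.6316 0.1253 0.012 ]
```

Emit:
drive_tool(rows=[0,0,0,-0.001,0.03,0.001,0,0,0,0,-0.001,0.07,0.002,0,0,0,0,-0.001,0.1,0.0025,0,0,0,0,-0.001,0.11,0.0025,0,0,0,0,-0.001,0.11,0.0025,0.5,0,0,0,-0.001,0.11,0.0025,1,0,0,0,-0.001,0.11,0.0025,1,0,0,0,-0.001,0.11,0.0025,1,0,0,0,-0.001,0.11,0.0025,1], force=40)

```text
time: 2.52
eef_pos: [0.5604, 0.3366, 0.0439]
eef_rot: [0.708, -0.006, 0.007, -0.706]
ft_force: [-1.1, -7.2, 5.6]
grip_width: 0.0284
```

Run:
```python
from h import *
s=r.sense();print(s["time"],s["eef_pos"],s["grip_width"],s["ft_force"])
im,m=snap("wrist","pics/w2.png")
```

```text
2.525 [0.56038451 0.33663016 0.04390778] 0.02838557379622627 [-1.14510442 -7.19918588  5.64645162]
```

View pics/w2.png

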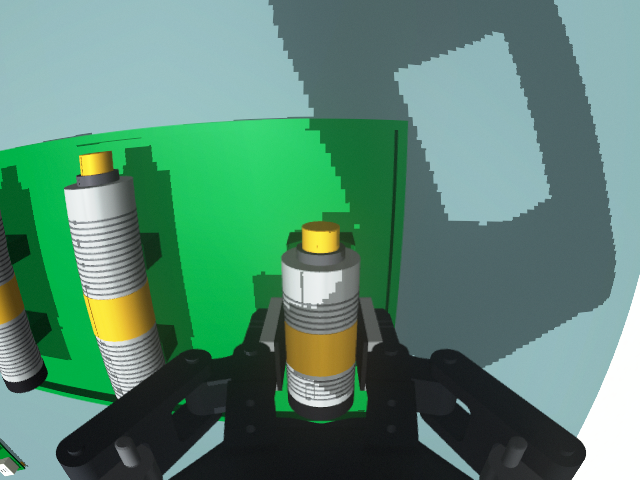

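Emit:
drive_tool(rows=[0,0,0,0,-0.03,0,1,0,0,0,0,-0.075,0,1,0,0,0,-0.005,-0.11,-0.02,1,0,-1,0,-0.012,-0.12,-0.07,1,0,-3,0,-0.022,-0.12,-0.13,1,0,-5,0,-0.033,-0.12,-0.19,1,0,-6.5,0,-0.043,-0.12,-0.25,1,0,-8,0,-0.054,-0.12,-0.31,1,0,-9.5,0,-0.064,-0.12,-0.37,1,0,-10,0,-0.071,-0.12,-0.416,1])

```text
time: 3.82
eef_pos: [0.4802, -0.078, 0.1623]
eef_rot: [0.705, 0.056, -0.054, -0.705]
ft_force: [-0.7, 0.1, -1.2]
grip_width: 0.0285
```

Run:
```python
from h import *
s=r.sense();print(s["time"],s["eef_pos"],s["grip_width"],s["ft_force"])
im,m=snap("wrist","pics/w3.png")
print(R.from_quat(s["eef_rot"]).as_matrix().round(3))
```

```text
3.825 [ 0.48019084 -0.07802418  0.16234274] 0.02853956109572545 [-0.73679528  0.14641406 -1.17270885]
[[ 0.988  0.002 -0.155]
 [ 0.155 -0.001  0.988]
 [ 0.002 -1.    -0.001]]
```

View pics/w3.png

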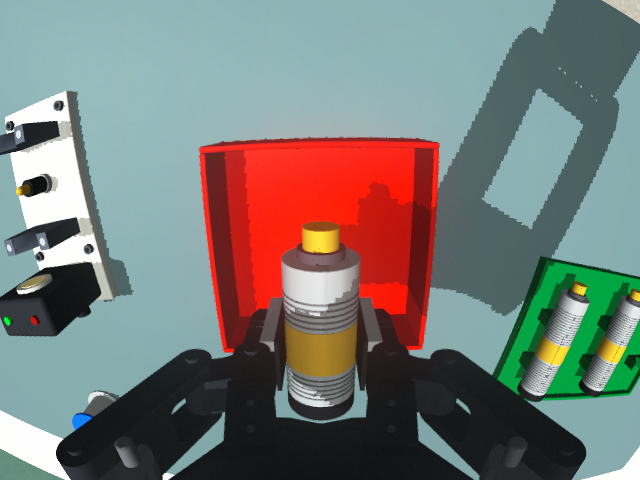

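Emit:
drive_tool(rows=[0,0,0,0,0.045,0,1,0,0,0,0,0.095,0,1,0,0,0,0,0.118,0,1,0,0,0,0,0.118,0,1,0,0,0,0,0.118,0,0.5,0,0,0,0,0.118,0,0.4,0,0,0,0,0.08,0,0.4,0,0,0,0,0.03,0,0.3,0,0,0,0,-0.005,0,0.1,0,0,0,0,-0.005,0,0])

```text
time: 5.12
eef_pos: [0.4835, -0.0764, 0.172]
eef_rot: [0.706, 0.059, -0.052, -0.704]
ft_force: [-0.6, -0.7, 0.6]
grip_width: 0.0855
```

Run:
```python
from h import *
s=r.sense();print(s["time"],s["eef_pos"],s["grip_width"],s["ft_force"])
im,m=snap("wrist","pics/w4.png")
print(m["R"].tolist(),m["t"].tolist())
print(R.from_quat(s["eef_rot"]).as_matrix().round(3))
```

```text
5.125 [ 0.48352504 -0.07642522  0.17200705] 0.08547011883224477 [-0.5688698  -0.70390503  0.56164813]
[[-0.1576009523248581, 0.9874918745040461, -0.004662361502965003], [0.9338031841499749, 0.1505647895716043, 0.3245641037031476], [0.32120640264114725, 0.04679788381695305, -0.9458522109571816]] [0.15230926547674548, -0.45513653748324073, 0.14718992568367018]
[[ 0.988  0.011 -0.156]
 [ 0.156 -0.003  0.988]
 [ 0.01  -1.    -0.005]]
```

View pics/w4.png

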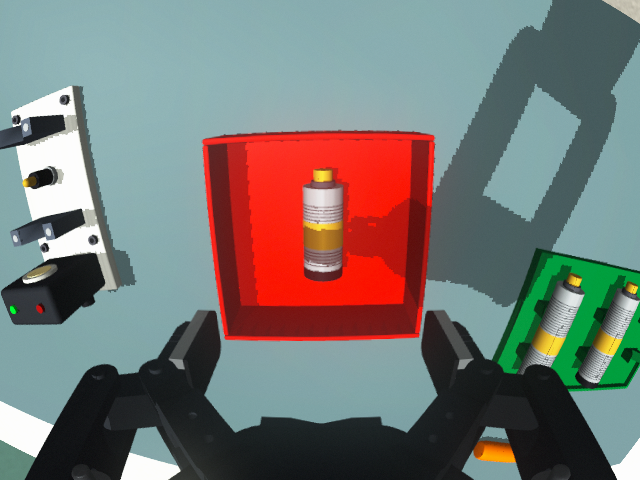

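The short barrel lies flat in the bin near (323,225), released. Next is the middle full-length barrel.

Emit:
drive_tool(rows=[0,1,0,0.01,0,0.025,0,0,3,0,0.03,0,0.08,0,0,5,0,0.051,0,0.137,0,0,7,0,0.072,0,0.194,0,0,9,0,0.093,0,0.25,0,0,10.1,0,0.11,0,0.295,0,0,10.1,0,0.115,0.005,0.3103,0,0,10.1,0,0.115,0.01,0.3103,0,0,10.1,0,0.115,0.01,0.3103,0])

```text
time: 6.3
eef_pos: [0.5453, 0.247, 0.1549]
eef_rot: [0.708, -0.008, 0.006, -0.706]
ft_force: [-0.3, 0.4, 0.6]
grip_width: 0.0853
```

Run:
```python
from h import *
s=r.sense();print(s["time"],s["eef_pos"],s["grip_width"],s["ft_force"])
im,m=snap("wrist","pics/w5.png")
print(R.from_quat(s["eef_rot"]).as_matrix().round(3))
for y in (-1,1):print([fproj(m,np.array([.5487+d*np.cos(.02),.248-.02*d+.015*y,.03])).round(0) for d in(-.055,.055)])
```

```text
6.3 [0.54526177 0.24700479 0.15488888] 0.08533157111953281 [-0.27426635  0.39990237  0.56377833]
[[ 1.    -0.003  0.021]
 [-0.021 -0.002  1.   ]
 [-0.003 -1.    -0.002]]
[array([300., 170.]), array([302., 319.])]
[array([346., 169.]), array([342., 319.])]
```

View pics/w5.png

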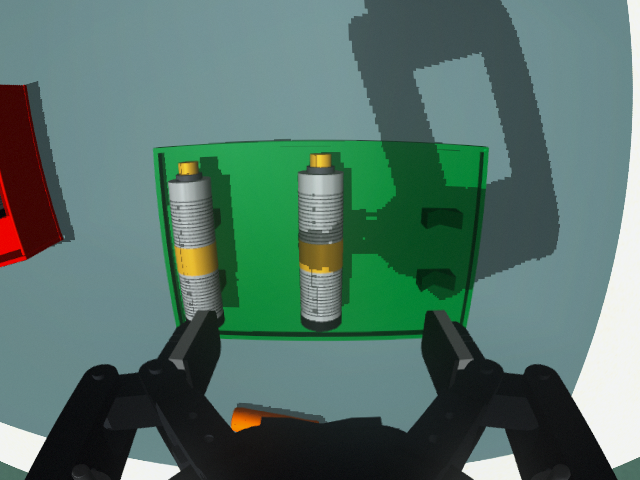

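The middle barrel is under the gripper with its ring at (321,255), plug at (320,161) and lens end at about (321,325), so it is centred laterally.

Run:
```python
from h import *
m=r.camera_model("wrist")
for p,z in(((321,255),.044),((320,161),.034),((321,325),.040),((320.5,175),.04)):print(fray(m,*p,z))
```

```text
[0.5482 0.2471 0.044 ]
[0.4881 0.2476 0.034 ]
[0.6037 0.246  0.04  ]
[0.4964 0.2478 0.04  ]
```

Emit:
drive_tool(rows=[0,0,0,0.003,0.03,0,0,0,0,0,0.003,0.075,0,0,0,0,0,0.003,0.105,0,0,0,0,0,0.003,0.117,0,0,0,0,0,0.003,0.117,0,0.5,0,0,0,0.003,0.117,0,1,0,0,0,0.003,0.117,0,1,0,0,0,0.003,0.117,0,1,0,0,0,0.003,0.117,0,1], force=60)

```text
time: 7.48
eef_pos: [0.5503, 0.2468, 0.0418]
eef_rot: [0.708, -0.006, 0.008, -0.706]
ft_force: [-1.1, -5.7, 6.2]
grip_width: 0.0281
```

Run:
```python
from h import *
s=r.sense();print(s["time"],s["eef_pos"],s["grip_width"],s["ft_force"])
print(R.from_quat(s["eef_rot"]).as_matrix().round(3))
```

```text
7.475 [0.55028292 0.2468031  0.0417843 ] 0.028092842384725925 [-1.08270502 -5.69327265  6.24191598]
[[ 1.     0.003  0.02 ]
 [-0.02  -0.003  1.   ]
 [ 0.003 -1.    -0.003]]
```

Emit:
drive_tool(rows=[0,0,0,0,-0.025,0,1,0,0,0,0,-0.075,0,1,0,0,0,0,-0.12,-0.02,1,0,0,0,-0.005,-0.14,-0.065,1,0,0,0,-0.012,-0.14,-0.12,1,0,0,0,-0.02,-0.14,-0.178,1,0,0,0,-0.028,-0.14,-0.236,1,0,0,0,-0.036,-0.14,-0.294,1,0,0,0,-0.044,-0.14,-0.34,1,0,0,0,-0.05,-0.14,-0.37,1])

```text
time: 8.72
eef_pos: [0.4912, -0.1224, 0.1801]
eef_rot: [0.707, -0.007, 0.008, -0.707]
ft_force: [0.0, 0.9, -0.8]
grip_width: 0.0278
```

Emit:
drive_tool(rows=[0,-3,0,-0.004,0,-0.035,1,0,-7,0,-0.009,0,-0.085,1,0,-11,0,-0.014,0,-0.135,1,0,-14.5,0,-0.017,0,-0.175,1,0,-16,0,-0.019,0,-0.198,1,0,-16.2,0,-0.019,0,-0.205,1,0,-16.2,0,-0.019,0,-0.205,1,0,-16.2,0,-0.019,0,-0.205,1])

```text
time: 9.72
eef_pos: [0.469, -0.3238, 0.1794]
eef_rot: [-0.701, -0.093, 0.093, 0.701]
ft_force: [-0.0, -0.1, -1.3]
grip_width: 0.0279
```

Run:
```python
from h import *
s=r.sense();print(s["time"],s["eef_pos"],s["grip_width"],s["ft_force"])
print(R.from_quat(s["eef_rot"]).as_matrix().round(4))
im,m=snap("wrist","pics/w6.png");import json;json.dump([m["R"].tolist(),m["t"].tolist()],open("w6.json","w"))
snap("top","pics/t6.png");snap("scene","pics/s6.png")
im=cv2.imread("pics/t6.png");cv2.imwrite("pics/t6z.png",cv2.resize(im[240:380,390:530],None,fx=4,fy=4,interpolation=cv2.INTER_CUBIC))
```

```text
9.725 [ 0.46897006 -0.32375912  0.1794427 ] 0.02794662371765931 [-0.01525982 -0.10184259 -1.34961363]
[[ 9.653e-01  2.000e-04 -2.612e-01]
 [ 2.612e-01  5.000e-04  9.653e-01]
 [ 4.000e-04 -1.000e+00  4.000e-04]]
```

View pics/w6.png

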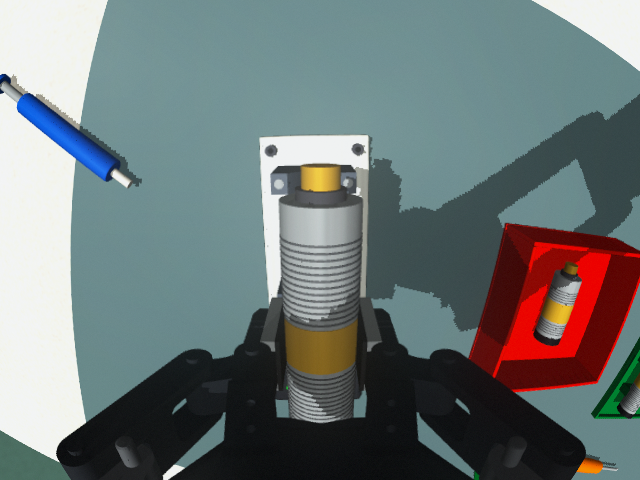

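View pics/t6z.png

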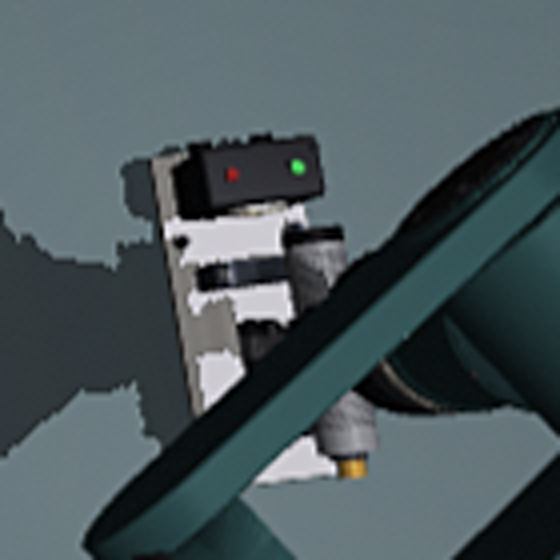

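The wrist view shows the barrel held, plug at (321,178), with the nest's rear base corners at (260,137) and (370,136), rear screws at (271,150) and (358,149), and the rear V rest top around (272–355,180). The V rest looks slightly left of the barrel, so I'll measure it.

Run:
```python
import cv2
im=cv2.imread("pics/w6.png");cv2.imwrite("pics/w6z.png",cv2.resize(im[125:225,240:400],None,fx=5,fy=5,interpolation=cv2.INTER_CUBIC))
```

```text
(no output)
```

View pics/w6z.png

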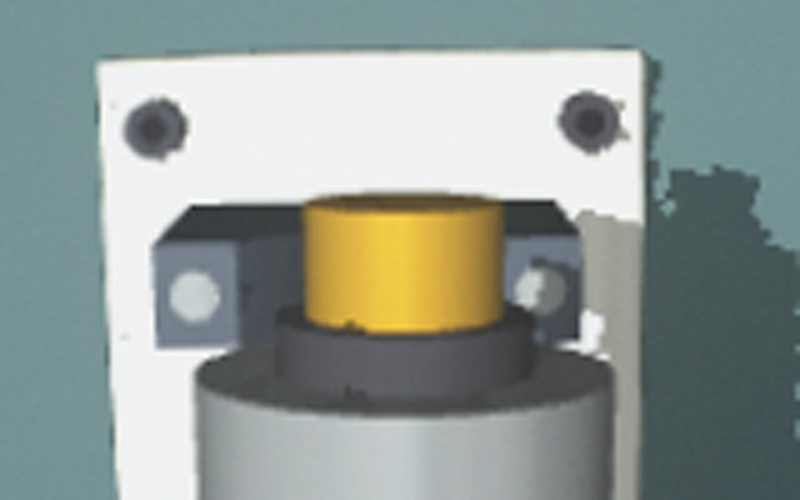

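Run:
```python
from h import *
m=r.camera_model("wrist");j=__import__("json").load(open("w6.json"));m["R"],m["t"]=map(np.array,j)
g=lambda x,y,z:fray(m,(x+.5)/5-.5+240,(y+.5)/5-.5+125,z)
s=r.sense();T=s["eef_pos"];q=R.from_quat(s["eef_rot"])
V=np.array([g(x,y,.058) for x,y in((156,242),(580,242),(156,347),(580,342))]);print("V",V,V.mean(0),np.linalg.norm(V[0]-V[1]),np.linalg.norm(V[2]-V[0]))
e=V[1]-V[0]+V[3]-V[2];print("yaw from V",np.degrees(np.arctan2(-e[0],e[1])))
B=[g(98,62,.012),g(645,48,.012)];e=B[1]-B[0];print("B",B,np.linalg.norm(e),np.degrees(np.arctan2(-e[0],e[1])),(B[0]+B[1])/2)
S=[g(156,128,.012),g(590,121,.012)];e=S[1]-S[0];print("S",np.degrees(np.arctan2(-e[0],e[1])),(S[0]+S[1])/2)
za=T[2]-.0118
P=[g(404,260,za+.005),g(404,365,za+.01),g(197,384,za),g(612,384,za)];print("plug etc (world)",P,"yaw tool",np.degrees(np.arctan2(q.as_matrix()[1,0],q.as_matrix()[0,0])))
th=np.radians(15.1);n=np.array([np.cos(th),np.sin(th),0]);l=np.array([-n[1],n[0],0])
for nm,c in(("V->origin",V.mean(0)+.043*n),("B->",(B[0]+B[1])/2+.073*n)):
  print(nm,c); d=c-T; print("  tool-frame",q.inv().apply(d))
print("plug rel TCP tool frame",[q.inv().apply(p-T).round(4) for p in P])
```

```text
V [[ 0.4293 -0.3676  0.058 ]
 [ 0.4151 -0.3148  0.058 ]
 [ 0.4428 -0.3644  0.058 ]
 [ 0.4277 -0.3111  0.058 ]] [ 0.428725 -0.339475  0.058   ] 0.05467613739100445 0.013874076545846221
yaw from V 15.437734115009617
B [array([ 0.4119, -0.3874,  0.012 ]), array([ 0.3883, -0.3078,  0.012 ])] 0.08302481556739527 16.51416391023305 [ 0.4001 -0.3476  0.012 ]
S 16.052424007156663 [ 0.41055 -0.3445   0.012  ]
plug etc (world) [array([ 0.4074, -0.3404,  0.1726]), array([ 0.4134, -0.3387,  0.1776]), array([ 0.4205, -0.352 ,  0.1676]), array([ 0.4128, -0.3237,  0.1676])] yaw tool 15.147853155941723
V->origin [ 0.47024032 -0.32827331  0.058     ]
  tool-frame [ 9.50964072e-05  1.21410895e-01 -4.52664464e-03]
B-> [ 0.4705795  -0.32858317  0.012     ]
  tool-frame [ 0.00033221  0.16741091 -0.00491835]
plug rel TCP tool frame [array([-0.0637,  0.0068,  0.0002]), array([-0.0575,  0.0018,  0.0003]), array([-0.0541,  0.0118, -0.0144]), array([-0.0541,  0.0118,  0.0149])]
```

Emit:
drive_tool(rows=[0,-0.5,0,0.001,0.02,-0.0042,1,0,-0.5,0,0.001,0.05,-0.0042,1,0,-0.5,0,0.001,0.075,-0.0042,1,0,-0.5,0,0.001,0.084,-0.0042,1,0,-0.5,0,0.001,0.084,-0.0042,1,0,-0.5,0,0.001,0.084,-0.0042,1], force=60)

```text
time: 10.62
eef_pos: [0.4715, -0.3292, 0.0968]
eef_rot: [0.701, 0.097, -0.095, -0.7]
ft_force: [0.1, -0.2, -0.9]
grip_width: 0.0281
```

Run:
```python
from h import *
s=r.sense();print(s["time"],s["eef_pos"],s["grip_width"],s["ft_force"],s["torque"])
print(R.from_quat(s["eef_rot"]).as_matrix().round(4))
im,m=snap("wrist","pics/w7.png");import json;json.dump([m["R"].tolist(),m["t"].tolist()],open("w7.json","w"))
im=cv2.imread("pics/w7.png");cv2.imwrite("pics/w7z.png",cv2.resize(im[120:320,220:420],None,fx=3,fy=3,interpolation=cv2.INTER_CUBIC))
```

```text
10.625 [ 0.47150617 -0.32917584  0.09684466] 0.02807014449972992 [ 0.073126   -0.22180995 -0.87439064] [-0.0516166   0.01164289 -0.03553424]
[[ 0.9632  0.0021 -0.2687]
 [ 0.2687 -0.0017  0.9632]
 [ 0.0016 -1.     -0.0022]]
```

View pics/w7z.png

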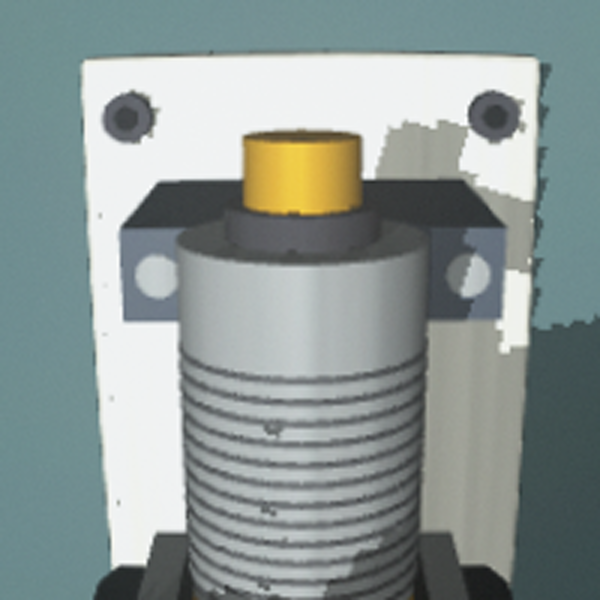

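Run:
```python
from h import *
m=r.camera_model("wrist");j=__import__("json").load(open("w7.json"));m["R"],m["t"]=map(np.array,j)
g=lambda x,y,z:fray(m,(x+.5)/3-.5+220,(y+.5)/3-.5+120,z)
s=r.sense();T=s["eef_pos"];q=R.from_quat(s["eef_rot"])
V=np.array([g(x,y,.058) for x,y in((120,228),(503,228),(124,321),(503,321))])
Bv=np.array([g(80,60,.012),g(540,57,.012)]);S=np.array([g(128,117,.012),g(494,116,.012)])
for n,A in(("V",V),("B",Bv),("S",S)):
  a=np.array([q.inv().apply(p-T) for p in A]);print(n,a.round(4).tolist(),a.mean(0).round(4))
za=T[2]-.0118
for p in((302,175,za+.005),(178,240,za),(427,240,za)):print(q.inv().apply(g(*p)-T).round(4))
```

```text
V [[-0.0511, 0.0389, -0.0259], [-0.0512, 0.0388, 0.0288], [-0.0372, 0.039, -0.0258], [-0.0374, 0.0388, 0.0296]] [-0.0442  0.0389  0.0017]
B [[-0.0734, 0.0849, -0.04], [-0.0742, 0.0847, 0.0431]] [-0.0738  0.0848  0.0015]
S [[-0.0627, 0.0849, -0.0314], [-0.0631, 0.0848, 0.0349]] [-0.0629  0.0848  0.0018]
[-0.0632  0.0066  0.0002]
[-0.0549  0.0117 -0.0144]
[-0.0549  0.0116  0.0149]
```

Emit:
drive_tool(rows=[0,0,0,0,0.008,0.0015,1,0,0,0,0,0.015,0.0015,1,0,0,0,0,0.018,0.0015,1,0,0,0,0,0.021,0.0015,1,0,0,0,0,0.023,0.0015,1,0,0,0,0,0.023,0.0015,1,0,0,0,0,0.023,0.0015,1], force=100)

```text
time: 11.55
eef_pos: [0.4707, -0.3277, 0.0741]
eef_rot: [0.701, 0.096, -0.096, -0.7]
ft_force: [-2.6, 1.5, 6.5]
grip_width: 0.0269
```

Run:
```python
from h import *
s=r.sense();print(s["time"],s["eef_pos"],s["grip_width"],s["ft_force"],s["torque"])
print(R.from_quat(s["eef_rot"]).as_matrix().round(4))
```

```text
11.55 [ 0.47069478 -0.32767969  0.07411454] 0.026902342518888483 [-2.5504876   1.50356008  6.52862443] [0.24723923 0.39217578 0.21001158]
[[ 9.631e-01  1.200e-03 -2.690e-01]
 [ 2.690e-01 -1.400e-03  9.631e-01]
 [ 8.000e-04 -1.000e+00 -1.700e-03]]
```

Emit:
drive_tool(rows=[0,0,0,0,0.001,0,1,0,0,0,0,0.002,0,1,0,0,0,0,0.002,0,1], force=100)

```text
time: 11.92
eef_pos: [0.4707, -0.3278, 0.0739]
eef_rot: [0.701, 0.097, -0.096, -0.7]
ft_force: [-6.1, 3.2, 14.1]
grip_width: 0.0273
```

Emit:
drive_tool(rows=[0,0,0,0,0.001,0,1,0,0,0,0,0.001,0,1])

```text
time: 12.18
eef_pos: [0.4708, -0.3278, 0.0739]
eef_rot: [0.701, 0.097, -0.096, -0.7]
ft_force: [-7.3, 4.3, 17.1]
grip_width: 0.0273
```

Run:
```python
from h import *
s=r.sense();print(s["time"],s["eef_pos"],s["grip_width"],s["ft_force"],s["torque"])
im,m=snap("wrist","pics/w8.png");import json;json.dump([m["R"].tolist(),m["t"].tolist()],open("w8.json","w"))
im=cv2.imread("pics/w8.png");cv2.imwrite("pics/w8z.png",cv2.resize(im[120:320,220:420],None,fx=3,fy=3,interpolation=cv2.INTER_CUBIC))
snap("scene","pics/s8.png")
```

```text
12.175 [ 0.47075276 -0.32778127  0.07388771] 0.02731279022587835 [-7.28124873  4.27026659 17.14823355] [0.8312285  1.06403105 0.30793871]
```

View pics/w8z.png

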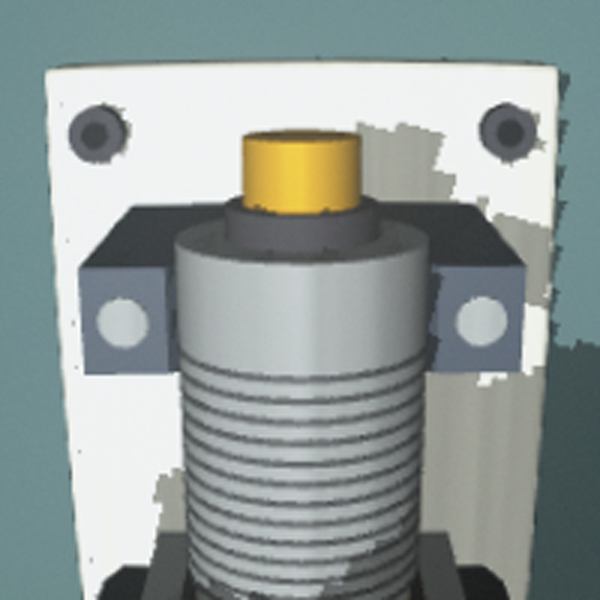

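View pics/s8.png

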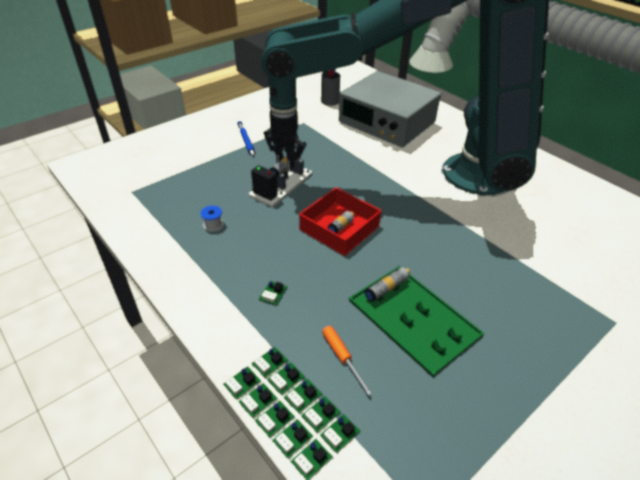

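The barrel is seated: TCP height no longer changes while force rises, and the plug is centred between the V faces. The side load is about 6 N to the right, so I'll relieve it to share the load between both faces.

Emit:
drive_tool(rows=[0,0,0,-0.0005,0.0005,0.0006,1,0,0,0,-0.001,0.001,0.0012,1,0,0,0,-0.001,0.001,0.0012,1,0,0,0,-0.001,0.001,0.0012,1])

```text
time: 12.78
eef_pos: [0.4707, -0.3277, 0.0739]
eef_rot: [0.702, 0.098, -0.095, -0.699]
ft_force: [-4.0, 3.9, 18.4]
grip_width: 0.0273
```

Run:
```python
from h import *
s=r.sense();q=R.from_quat(s["eef_rot"]);print(s["time"],s["eef_pos"],s["grip_width"],s["ft_force"],s["torque"],"tool",q.inv().apply(s["ft_force"]))
```

```text
12.775 [ 0.4706551  -0.32771822  0.07387377] 0.02734247623274576 [-4.02325075  3.88881433 18.41777839] [0.65721961 0.76692564 0.23596665] tool [ -2.76277862 -18.45438279   4.72512375]
```

Emit:
drive_tool(rows=[0,0,0,-0.0005,0.0005,0.0012,1,0,0,0,-0.0007,0.001,0.0025,1,0,0,0,-0.0007,0.001,0.0025,1,0,0,0,-0.0007,0.001,0.0025,1])

```text
time: 13.28
eef_pos: [0.4706, -0.3276, 0.0739]
eef_rot: [0.704, 0.099, -0.094, -0.697]
ft_force: [-2.9, -0.5, 18.1]
grip_width: 0.0266
```

Run:
```python
from h import *
s=r.sense();q=R.from_quat(s["eef_rot"]);print(s["time"],s["eef_pos"],s["grip_width"],s["ft_force"],s["torque"],"tool",q.inv().apply(s["ft_force"]));print(q.as_matrix().round(4))
```

```text
13.275 [ 0.47061097 -0.32757212  0.07389717] 0.02660187330662358 [-2.89144566 -0.52942645 18.11476154] [-0.02157035  0.44369719  0.26882516] tool [ -2.8232765  -18.13313584   0.06189075]
[[ 0.9631  0.0086 -0.2692]
 [ 0.2692 -0.0094  0.963 ]
 [ 0.0057 -0.9999 -0.0114]]
```

Emit:
drive_tool(rows=[0,0,0,0,0,0,1,0,0,0,0,0,0,1,0,0,0,0,0,0,1,0,0,0,0,0,0,1])

```text
time: 13.78
eef_pos: [0.4706, -0.3275, 0.0739]
eef_rot: [0.704, 0.099, -0.094, -0.697]
ft_force: [-3.2, -0.9, 18.3]
grip_width: 0.0271
```

Run:
```python
from h import *
m=r.camera_model("wrist");j=__import__("json").load(open("w8.json"));m["R"],m["t"]=map(np.array,j)
g=lambda x,y,z:fray(m,(x+.5)/3-.5+220,(y+.5)/3-.5+120,z)
A=np.array([g(x,y,.058) for x,y in((78,268),(526,268),(84,373),(523,372))]);c=A.mean(0);e=A[1]-A[0]+A[3]-A[2];th=np.arctan2(-e[0],e[1]);n=np.array([np.cos(th),np.sin(th),0])
print("nest yaw",np.degrees(th)); 
P=[g(302,132,.062),g(178,242,.062),g(427,242,.062)];print("plug end, rear face: nest x",(P[0]-c)@n-.043,((P[1]+P[2])/2-c)@n-.043,"(expect -.067,-.055)")
s=r.sense();q=R.from_quat(s["eef_rot"]);print(s["time"],s["eef_pos"],q.inv().apply(s["ft_force"]),np.degrees(np.arctan2(*q.as_matrix()[[1,0],0])),abs(s["joint_velocities"]).max())
```

```text
nest yaw 15.853155097186102
plug end, rear face: nest x -0.06673930317223423 -0.05377941709971196 (expect -.067,-.055)
13.775 [ 0.47060554 -0.32754436  0.07387363] [ -3.17540301 -18.36357185  -0.22539111] 15.618459173351855 0.001909096069891508
```

```bash
python3 -c "
from cell import r
print(r.close_job())"
```

```text
the job is handed in; nothing more can be done
None
```

The short barrel is in the red bin, and a full-length barrel is pressed home in the test nest. I handed the job in at about 14 s with the gripper still holding it down. The hand-in gave no verdict.

- **Short barrel:** the wrist and scene pictures show it lying flat in the bin, let go.
- **Barrel in the nest:** I used the one from the middle lane, lens towards the lamp head.
    - It measured within about 1 mm of centre over the pin and about 0.2° off the V line.
    - The tool stopped at 0.0739 m while the push kept rising, which puts the axis at about 62 mm, the seated height.
- **Final hold:** the push is about 18 N down, with no side load left after I removed about 6 N, and the arm is at rest. About 3 N remains along the barrel. From this I infer roughly 12 N shared between the left and right V faces. I could not measure the face forces or the pin travel directly.
- **Everything else:** the other full-length barrel is still in its lane, and the reel, relay board and screwdriver look unmoved in the last scene picture.
- **Disagreements between measurements:** the two cameras differed by 1 to 3 mm on the nest position and about 1° on its angle. I used the close-up wrist view there. In both tray grasps the tool stood a few mm higher than commanded, with about 6 N on it.

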